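Key and rotor onto the mill drive

TASK

Put the sample mill back together: drop the loose brass key into the slot of the upright drive shaft so that it stands fully down in it, then slide the yellow rotor hub over the shaft with its keyway on the key until it sits fully home on the shaft's shoulder. The shaft has been left turned by an unknown amount, so feel for the slot. Work gently: never press or knock hard on the shaft, lower the hub rather than letting it fall, and leave everything else where it is.

Things in the scene. Friction and masses are not known exactly. Their poses are not given: they have to be found in the camera images.
- drive: mill drive, fixed: white box 200 x 180 x 100 mm (x, y, z), blue front and rear panels, origin at the centre of its underside. On its top stands the spindle, which is stiff to turn (about 0.12 N m) and stays where it is left. Its angle is NOT measured: the slot is turned 0.15 to 1.2 rad (9 to 69 degrees) anticlockwise, seen from above, from the drive's +x, which a red line on the box's top marks
- shoulder (a point): on the shaft's axis at the top face of the spindle's dark shoulder disc (60 mm across, 12 mm high, top 112 mm above the bench); axes of the drive box. The slot continues 6 mm down into the shoulder as a closed pocket, 12 mm wide, from 5.6 to 22.4 mm off the axis: the key's foot ends there, 6 mm below this point. The hub's underside ends level with this point
- shaft_end (a point): on the shaft's axis at its top face, 155 mm above the bench; axes of the drive box (they do not turn with the spindle). The bright shaft is 32 mm across, 43 mm high, its rim chamfered 2 mm wide. Its keyway slot is 12 mm wide with a flat back 5.6 mm off the axis, runs the whole height, and is open outwards and at the top
- key_mid (a point): centre of the loose brass key, a plain bar 14 x 10 x 46 mm (its x, y, z), 55 g. It starts upright in the blue stand, foot 10 mm above the bench, upper 31 mm showing. In the slot its x (14 mm) lies radially, either way round, its centre 13 to 15 mm off the axis and 26 mm below shaft_end, its top 3 mm below the shaft's top, so it drops the last part on its own
- hub_mid (a point): centre (half-way up, on the axis) of the rotor hub, 40 mm high, 0.25 to 0.4 kg: aluminium neck 56 mm across to grip, yellow toothed flange 84 mm across over the lowest 12 mm. Through bore 34 mm; its keyway, 12 mm wide and reaching 24 mm off the axis, points along +x (black dot on the flange). Starts upright on the bench; when home this point is 23 mm below shaft_end
- stand: blue key stand, a fixed block 120 x 50 x 25 mm, origin at the centre of its underside: the key stands in the hole at x = -35 mm, a dowel pin in the hole at x = +35 mm
- dowel: bystander: steel dowel pin 12 mm across, 34 mm long, upright in the stand; origin at its foot. Leave alone
- flask: bystander: conical glass flask, 74 mm across, 104 mm high; origin at its foot. Leave alone
- bottle: bystander: white bottle, 60 mm across, 150 mm high; origin at its foot. Leave alone
- wrench: bystander: wrench 160 mm long, lying on the bench. Leave alone
- driver: bystander: screwdriver 190 mm long, lying on the bench. Leave alone
- spacer: bystander: steel spacer ring 60 mm across, 8 mm high, flat on the bench. Leave alone
- beaker: bystander: glass beaker 72 mm across, 85 mm high; origin at its foot. Leave alone
- key: the brass key; origin at the middle of its foot, 23 mm below key_mid
- hub: the rotor hub; origin at the middle of its underside, 20 mm below hub_mid
Things that resemble listed ones, but are neither listed nor needed, are in the scene too. There is more than one size of the hub; the job needs the middle-sized.

How it is judged:
On the way, in this order (a step that is already met when the one before it is completed fails the run):
1. the key stands fully down in the slot of the shaft (z of key_mid in the frame of shaft_end below -0.0235 m and horizontal distance between key_mid and shaft_end below 0.019 m and angle between key_mid's own z axis and vertical below 0.2 rad), for 0.2 s.
2. the hub sits home on the shoulder, over the key (z of hub_mid in the frame of shaft_end below -0.021 m and horizontal distance between hub_mid and shaft_end below 0.004 m and z of key_mid in the frame of shaft_end below -0.0235 m), for 0.2 s.
At the end, for the whole second after the job is handed in: The hub sits upright on the shoulder (within 2 mm of fully home, within 4 mm of the axis, tilt under 0.06 rad), the key stands fully down in the slot (within 2.5 mm of its floor, within 19 mm of the axis) and in the hub's keyway (directions within 0.25 rad) (all of step 2 and angle between hub_mid's own z axis and vertical below 0.06 rad and horizontal distance between key_mid and shaft_end below 0.019 m and angle between the x axis of hub_mid and the x axis of key_mid, either way round below 0.25 rad); the robot touches nothing.
It fails at once if the hub is pressed or knocked on the drive with more than 60 N (contact force between drive and hub above 60 N).
It fails at once if the hub is let fall onto the shaft: it comes down over the shaft's end at more than 0.4 m/s (horizontal distance between hub_mid and shaft_end below 0.01 m and z of hub_mid in the frame of shaft_end below 0.03 m and linear speed of hub above 0.4 m/s).
It fails at once if the key is pressed or knocked on the drive with more than 60 N (contact force between drive and key above 60 N).
It fails at once if the robot presses on the drive with more than 60 N (contact force between drive and the fingers above 60 N or contact force between drive and the arm above 60 N).
It fails at once if a bystander is moved by more than 30 mm (distance of any of dowel, flask, bottle, wrench, driver, spacer, beaker from where it was at the start of the episode above 0.03 m).
It also fails if it takes over 67 s, if anything falls off the work surface, if the arm or the gripper's body presses on something with over 40 N, if the wrist force passes 120 N, or if a joint passes its speed limit or range.

ROBOT

A 6-joint arm with a two-finger parallel gripper is mounted at the origin on the work surface. World frame = base frame: x ahead of the robot, y to its left, z up, the work surface at z = 0. Lengths are in m, angles in rad, forces in N, time in s.
With the tool pointing down it reaches from about 0.3 to 0.825 m from the base axis. Payload 5.4 kg.
Tool frame: the origin (TCP) lies at the centre of the arm's flange, where the gripper is bolted on; the fingertips stand 190 mm ahead of it and the grasp point (between the pads) lies env.grip_depth ahead of it (env.grip_depth is the distance from the TCP to the grasp point, in m); z points along the fingers, y is the direction in which the jaws open and shut (so a half turn about z gives the same grasp; the last joint's range is limited). The gripper opens to 92 mm and grips with 3 to 60 N. Pads are 20 mm wide; open, the fingers measure 128 mm over their backs; the gripper's body (75 mm by 189 mm) begins 69 mm behind the grasp point.
Start: joints at [-0.21, 0.158, 1.597, -0, 1.386, -0.21], TCP at [0.575, -0, 0.405] pointing down, gripper open.
Joint ranges: [-2.91, 2.91], [-0.94, 2.29], [0.18, 2.7], [-1.29, 4.43], [0.17, 2.64], [-3, 3]. Speed limits (rad/s): [2.57, 2.57, 3.14, 3.14, 3.14, 3.14].

INTERFACE

Orientations are given as a 3x3 rotation matrix whose columns are the frame's x, y, z axes.
In Python, from rig import env, eyes gives the robot as it stands.
- The arm moves only by the shell command python3 -m jog 'ROWS' [OPENING]. ROWS is JSON, a list of rows, each a list of 2 entries, a list of its own where there are three numbers: the shift along the tool's x, y, z in mm, then the turn about the tool's z in rad. A call has 1 to 20 rows; each row is the pose to reach, as a shift and turn from the pose commanded when the call began, along the tool's axes at that moment; what a row does not reach only later rows make up. A row lasts 1/10 s, in which the tool goes at most 50 mm and 8.59 degrees, less where a joint would pass 70% of its speed; a pose out of reach is approached as far as the arm can. A call with a gripper value outside its range is refused whole. OPENING is the opening, from 0 (shut) to 1 (fully open), set as the call begins (- or left out, the last holds). The fingers move at their own pace and stop on an object; the grip force is fixed at half the most. Time passes only in rows, so rows that repeat a pose let the fingers close. It gives the time, the measured TCP pose, the force and the opening at its end, in the units of the state.
- env.get_state(): the state, without advancing time (a new reading comes with each control period).
- eyes.grab_frame(name): name is "scene" or "side" or "wrist"; returns a dict with "img" (384x512x3 uint8, blue, green, red), "K" (3x3 intrinsics, pixels), "cam_to_world" (4x4, takes a point from camera to world coordinates); the wrist camera has in their place "T_tool_cam" (4x4, takes a point from camera to tool coordinates, whose origin is the TCP and whose axes are the flange's). Camera axes: x right, y down, z forward; pixel columns grow to the right and rows downward; lengths in m; the calibration is good to about 2 mm. A picture is of the moment at which its call begins: read the wrist's pose just before it. There is no depth.
- env.finish_job(): hands the job in, once; it reports no verdict.
The state is a dict: "time_s": time; "qpos": joint angles; "qvel": joint speeds; "joint_efforts": joint torques, N m; "tool_pos": TCP position; "tcp_rot": TCP orientation; "ft_force": force on the tool from outside, world axes, zero at the start; "wrist_torque": the same for the moment, N m; "opening": opening from 0.0 (shut) to 1.0 (fully open).
Only numpy, scipy, OpenCV 4.12 (cv2) and the standard library are available. Lean on these libraries where they do the work, as an engineer would, in place of code of your own. Each camera call takes 0.05 s, during which the arm holds its last target. There are 200 camera calls.

## Working session

There is one attempt and no reset: what is moved stays moved. The work goes in short steps, Python scripts to look and compute and a shell command to move; the robot and the scene stay as the last step left them, time stands still between calls to the robot, and variables do not carry over. Pictures are saved under pics/ and viewed, about 8 in all and at most 12, crops included, and the job is handed in when it is done.

```bash
ls; mkdir -p pics; cat > h.py <<'E'
import numpy as np,cv2,pickle
from rig import env,eyes
def grab(n,tag):
    s=env.get_state(); f=eyes.grab_frame(n)
    if n=='wrist':
        T=np.eye(4);T[:3,:3]=s['tcp_rot'];T[:3,3]=s['tool_pos'];f['cam_to_world']=T@np.array(f['T_tool_cam'])
    pickle.dump(f,open(f'pics/{tag}.pkl','wb'));return f
def load(tag): return pickle.load(open(f'pics/{tag}.pkl','rb'))
def ray(f,u,v):
    T=np.array(f['cam_to_world']);d=T[:3,:3]@np.linalg.inv(f['K'])@np.array([u,v,1.]);return T[:3,3],d/np.linalg.norm(d)
def plane(f,u,v,z):
    o,d=ray(f,u,v);return o+d*(z-o[2])/d[2]
def proj(f,p):
    T=np.linalg.inv(np.array(f['cam_to_world']));c=T[:3,:3]@np.array(p)+T[:3,3];q=np.array(f['K'])@c;return q[:2]/q[2]
E
python3 - <<'E'
from h import *
a=grab('scene','s0');b=grab('side','d0');w=grab('wrist','w0')
for f in (a,b,w): print(np.round(f['K'],1).tolist(),np.round(f['cam_to_world'],3).tolist())
print(env.grip_depth,w['T_tool_cam'],env.get_state()['tcp_rot'])
cv2.imwrite('pics/a.png',cv2.resize(a['img'],(800,600),interpolation=cv2.INTER_CUBIC))
cv2.imwrite('pics/b.png',np.hstack([cv2.resize(b['img'],(400,300)),cv2.resize(w['img'],(400,300))]))
E
```

```text
pics
[[370.7, 0.0, 260.7], [0.0, 370.7, 185.7], [0.0, 0.0, 1.0]] [[0.774, 0.401, -0.49, 1.129], [0.633, -0.49, 0.6, -0.792], [0.0, -0.774, -0.633, 0.932], [0.0, 0.0, 0.0, 1.0]]
[[417.5, 0.0, 257.0], [0.0, 417.5, 190.9], [0.0, 0.0, 1.0]] [[0.975, -0.156, 0.156, 0.327], [-0.22, -0.722, 0.656, -0.78], [0.011, -0.674, -0.739, 0.993], [0.0, 0.0, 0.0, 1.0]]
[[294.9, 0.0, 257.5], [0.0, 294.9, 193.0], [0.0, 0.0, 1.0]] [[1.0, 0.0, -0.001, 0.576], [-0.0, -0.959, -0.282, 0.08], [-0.001, 0.282, -0.959, 0.385], [0.0, 0.0, 0.0, 1.0]]
0.1714 [[-5.23254303e-06 -9.59395525e-01 -2.82064223e-01  8.03684036e-02]
 [ 9.99999845e-01 -1.62130159e-04  5.32908447e-04  1.26501840e-03]
 [-5.57001097e-04 -2.82064177e-01  9.59395377e-01  1.87541619e-02]
 [ 0.00000000e+00  0.00000000e+00  0.00000000e+00  1.00000000e+00]] [[-2.78706046e-05  9.99999059e-01 -1.37121279e-03]
 [ 9.99999957e-01  2.82704368e-05  2.91571673e-04]
 [ 2.91610163e-04 -1.37120460e-03 -9.99999017e-01]]
```

View pics/a.png

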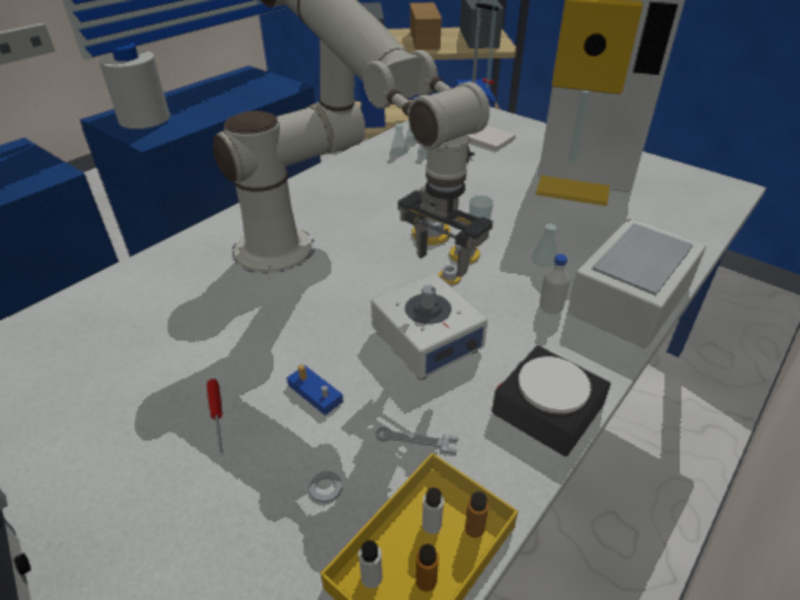

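View pics/b.png

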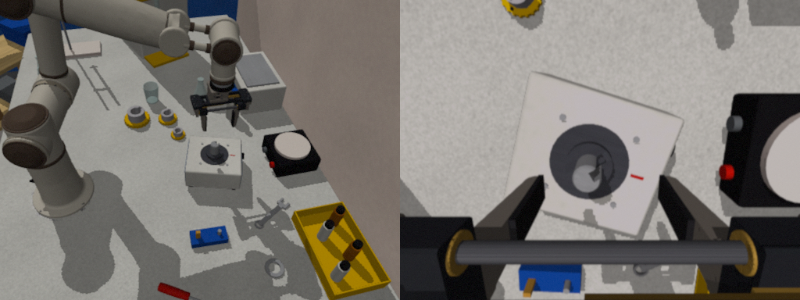

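The scene view (800x600) shows the drive at (428,325) and the stand at (315,388), with the key in the left hole at (302,372). The three hubs are at (430,232), (463,252) and (450,275), beside the beaker. The wrist view shows the shaft and its slot, with the red line pointing roughly +x.

```bash
python3 - <<'E'
from h import *
b=load('d0');w=load('w0')
hsv=cv2.cvtColor(b['img'],cv2.COLOR_BGR2HSV)
m=cv2.inRange(hsv,(18,120,80),(35,255,255))
n,l,st,c=cv2.connectedComponentsWithStats(m)
for i in range(1,n):
    if 15<st[i,4]<2500:
        cn=max(cv2.findContours((l==i).astype(np.uint8),0,2)[0],key=len)
        P=np.array([plane(b,*p[0],0.006)[:2] for p in cv2.convexHull(cn)])
        (cx,cy),r=cv2.minEnclosingCircle(P.astype(np.float32)*1000);print('yel',st[i],np.round([cx,cy,2*r]))
m=cv2.inRange(hsv,(100,120,50),(125,255,255))
n,l,st,c=cv2.connectedComponentsWithStats(m)
for i in range(1,n):
    if st[i,4]>150: print('blue',st[i],plane(b,*c[i],0.02)[:2])
cr=lambda f,x,y,ww,hh:cv2.resize(f['img'][y:y+hh,x:x+ww],(400,300),interpolation=cv2.INTER_CUBIC)
o=np.vstack([np.hstack([cr(b,145,100,100,75),cr(w,180,130,160,120)]),np.hstack([cr(b,232,278,72,54),cr(b,230,160,92,69)])])
cv2.imwrite('pics/c.png',o)
E
```

```text
yel [185  65  45  22 475] [474. 804. 192.]
yel [234  67   8   7  29] [608. 809.  51.]
yel [159 143  33  22 294] [297. 335. 120.]
yel [203 145  24  16 166] [431. 310.  89.]
yel [219 167  18  12  96] [458. 201.  63.]
yel [251 296   5   6  20] [ 442. -270.   18.]
blue [ 240    0   64   26 1318] [0.88810857 1.31745063]
blue [   0   20   39   39 1030] [-0.34417785  1.2665956 ]
blue [243 289  49  28 908] [ 0.47376936 -0.29773916]
```

View pics/c.png

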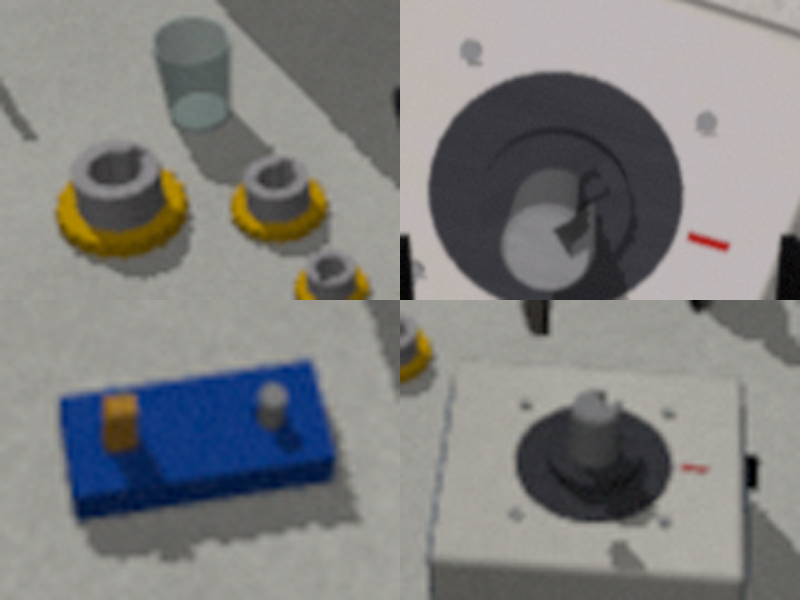

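Hub candidates in the side view: (175,154) is large at ~120 mm, (215,153) is medium at ~89 mm, and (228,173) is small at ~63 mm. The medium one fits the 84 mm flange, and the crop confirms it: it is the one beside the beaker, with its keyway notch toward the upper right. The slot opens to the right and up from the shaft's centre.

```bash
python3 - <<'E'
from h import *
b=load('d0');w=load('w0')
print('shaft w',plane(w,238.4,228.8,.155),'side',plane(b,274.6,184.4,.155),'slot',plane(w,250.8,224,.155))
r=plane(w,296,224.4,.1);q=plane(w,311.2,228.4,.1);print('red',r,q,np.arctan2(*(q-r)[1::-1]))
print('key',plane(b,253.6,296,.056),'dowel',plane(b,281,294,.04))
e=[plane(b,232+x/5.556,278+(y-300)/5.556,.025) for x,y in((75,495),(330,460),(62,398),(312,362))]
print(np.round(e,4),[np.arctan2(*(e[i+1]-e[i])[1::-1]) for i in(0,2)])
E
```

```text
shaft w [ 0.5596213  -0.01868873  0.155     ] side [ 0.55697755 -0.02248419  0.155     ] slot [ 0.57010853 -0.0143306   0.155     ]
red [ 0.61571292 -0.03740093  0.1       ] [ 0.63174937 -0.04188915  0.1       ] -0.2728943841590699
key [ 0.43937379 -0.2893076   0.056     ] dowel [ 0.51005294 -0.2903507   0.04      ]
[[ 0.4135 -0.3143  0.025 ]
 [ 0.5293 -0.3225  0.025 ]
 [ 0.4173 -0.2663  0.025 ]
 [ 0.5346 -0.2732  0.025 ]] [np.float64(-0.07102240486467627), np.float64(-0.05863797129043514)]
```

```bash
python3 -m jog '[[[-48,-22,0],0.14],[[-96,-45,0],0.28],[[-144,-68,0],0.42],[[-192,-90,20],0.56],[[-240,-113,40],0.7],[[-280,-130,70],0.84],[[-289,-136,100],0.98],[[-289,-136,100],1.12],[[-289,-136,100],1.26],[[-289,-136,100],1.4],[[-289,-136,100],1.54],[[-289,-136,100],1.636],[[-289,-136,100],1.636],[[-289,-136,100],1.636]]' 1
python3 - <<'E'
from h import *
w=grab('wrist','w1');s=env.get_state();print(s['tool_pos'],s['tcp_rot'],s['qpos'],s['time_s'])
print(proj(w,[.439,-.289,.056]))
cv2.imwrite('pics/e.png',cv2.resize(w['img'],(768,576),interpolation=cv2.INTER_CUBIC))
E
```

```text
time_s: 1.55
tool_pos: [0.4389, -0.2889, 0.3045]
tcp_rot: [[0.998, -0.063, -0.0], [-0.063, -0.998, 0.0], [-0.0, -0.0, -1.0]]
ft_force: [0.3, -0.2, 0.4]
opening: 0.997
[ 0.43893488 -0.28895143  0.30456594] [[ 9.98007727e-01 -6.30914257e-02 -2.20679460e-04]
 [-6.30913791e-02 -9.98007732e-01  2.11919347e-04]
 [-2.33610101e-04 -1.97574174e-04 -9.99999953e-01]] [-8.12373539e-01  1.32468069e-01  1.83329300e+00 -1.56453706e-05
  1.17613720e+00  8.21562141e-01] 1.6
[258.41275804 208.61832962]
```

View pics/e.png

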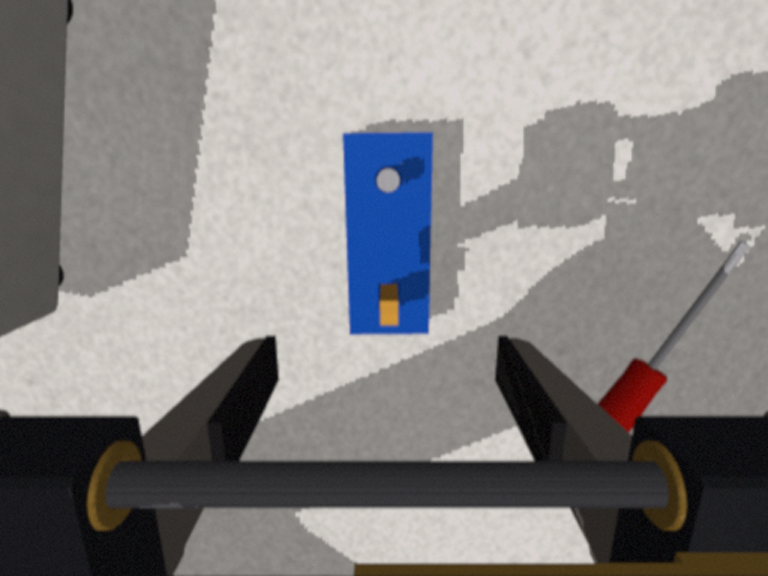

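The key's top face is at (389,313) and the dowel at (388,180). The key is square to the jaws and within 1 mm of my estimate.

```bash
python3 -m jog '[[[0,1,40],0],[[0,1,62],0],[[0,1,73],0],[[0,1,73],0],[[0,1,73],0]]' 1
python3 -m jog '[[[0,0,0],0],[[0,0,0],0],[[0,0,0],0],[[0,0,0],0],[[0,0,0],0],[[0,0,0],0],[[0,0,0],0]]' 0
python3 -m jog '[[[0,0,-10],0],[[0,0,-30],0],[[0,0,-60],0],[[0,0,-100],0],[[0,0,-145],0],[[0,0,-183],0],[[0,0,-183],0]]' 0
```

```text
time_s: 2.1
tool_pos: [0.4393, -0.2904, 0.2326]
tcp_rot: [[0.998, -0.065, 0.001], [-0.065, -0.998, -0.001], [0.001, 0.001, -1.0]]
ft_force: [0.6, -0.0, -0.8]
opening: 0.999
time_s: 2.8
tool_pos: [0.4389, -0.29, 0.2317]
tcp_rot: [[0.998, -0.065, -0.0], [-0.065, -0.998, 0.0], [-0.0, -0.0, -1.0]]
ft_force: [0.1, -0.5, -0.2]
opening: 0.413
time_s: 3.5
tool_pos: [0.4399, -0.2909, 0.4223]
tcp_rot: [[0.998, -0.065, 0.009], [-0.065, -0.998, -0.009], [0.01, 0.009, -1.0]]
ft_force: [-0.2, -0.1, 0.1]
opening: 0.005
```

The fingers hadn't finished closing before the lift, so I'm looking at the key again.

```bash
python3 -m jog '[[[0,0,110],0],[[0,0,110],0],[[0,0,110],0],[[0,0,110],0],[[0,0,110],0],[[0,0,110],0],[[0,0,110],0],[[0,0,110],0],[[0,0,110],0]]' 1
python3 - <<'E'
from h import *
w=grab('wrist','w2');s=env.get_state()
print(s['time_s'],s['tool_pos'],proj(w,[.439,-.290,.056]))
hsv=cv2.cvtColor(w['img'],cv2.COLOR_BGR2HSV);m=cv2.inRange(hsv,(10,130,130),(28,255,255));m[230:]=0
n,l,st,c=cv2.connectedComponentsWithStats(m)
for i in range(1,n):
  if st[i,4]>30: print(st[i],c[i],plane(w,*c[i],.056),cv2.minAreaRect(np.argwhere(l==i)[:,::-1].astype(np.float32)))
E
```

```text
time_s: 4.4
tool_pos: [0.4391, -0.2901, 0.3054]
tcp_rot: [[0.998, -0.065, 0.001], [-0.065, -0.998, -0.001], [0.001, 0.001, -1.0]]
ft_force: [0.2, 1.0, -0.5]
opening: 0.764
4.45 [ 0.43900139 -0.29008487  0.30512791] [257.86373311 208.78302564]
[252 200  11  16 171] [257.07017544 207.63157895] [ 0.44004943 -0.28941017  0.056     ] ((257.0, 207.5), (15.0, 10.0), 90.0)
```

The key is undisturbed. Repeating the grasp with a longer close.

```bash
python3 -m jog '[[[0.5,-0.5,40],0],[[0.5,-0.5,62],0],[[0.5,-0.5,73],0],[[0.5,-0.5,73],0],[[0.5,-0.5,73],0],[[0.5,-0.5,73],0],[[0.5,-0.5,73],0],[[0.5,-0.5,73],0],[[0.5,-0.5,73],0],[[0.5,-0.5,73],0],[[0.5,-0.5,73],0],[[0.5,-0.5,73],0],[[0.5,-0.5,73],0],[[0.5,-0.5,73],0]]' 0.5
python3 -m jog '[[[0,0,0],0],[[0,0,0],0],[[0,0,0],0],[[0,0,0],0],[[0,0,0],0],[[0,0,0],0],[[0,0,0],0],[[0,0,0],0],[[0,0,0],0],[[0,0,0],0],[[0,0,0],0],[[0,0,0],0]]' 0
```

```text
time_s: 5.85
tool_pos: [0.4394, -0.2895, 0.2317]
tcp_rot: [[0.998, -0.065, -0.0], [-0.065, -0.998, 0.0], [-0.0, -0.0, -1.0]]
ft_force: [0.4, -0.0, -0.3]
opening: 0.503
time_s: 7.05
tool_pos: [0.4394, -0.2895, 0.2317]
tcp_rot: [[0.998, -0.065, -0.0], [-0.065, -0.998, 0.0], [-0.0, -0.0, -1.0]]
ft_force: [-0.4, 0.2, -0.2]
opening: 0.103
```

```bash
python3 -m jog '[[[0,0,-10],0],[[0,0,-30],0],[[0,0,-75],0],[[0,0,-120],0],[[0,0,-165],0],[[5,-20,-185],-0.06],[[15,-60,-185],-0.16],[[25,-105,-185],-0.26],[[36,-150,-185],-0.36],[[46,-195,-185],-0.46],[[56,-235,-185],-0.46],[[61,-256,-185],-0.46],[[61,-256,-185],-0.46],[[61,-256,-185],-0.46],[[61,-256,-185],-0.46],[[61,-256,-185],-0.46]]' 0
python3 - <<'E'
from h import *
w=grab('wrist','w3');s=env.get_state();print(s['tool_pos'],s['tcp_rot'],s['time_s'])
p=proj(w,[.5585,-.0205,.155]);print(p)
x,y=int(p[0])-80,int(p[1])-60
print(x,y);cv2.imwrite('pics/f.png',np.hstack([cv2.resize(w['img'],(400,300)),cv2.resize(w['img'][y:y+120,x:x+160],(400,300),interpolation=cv2.INTER_CUBIC)]))
E
```

```text
time_s: 8.65
tool_pos: [0.5168, -0.0392, 0.4168]
tcp_rot: [[0.924, 0.383, -0.0], [0.383, -0.924, -0.0], [-0.0, 0.0, -1.0]]
ft_force: [-0.9, 0.2, -0.4]
opening: 0.105
[ 0.51680685 -0.0391192   0.41676195] [[ 9.23745760e-01  3.83006218e-01 -8.56224894e-05]
 [ 3.83006207e-01 -9.23745761e-01 -1.19285967e-04]
 [-1.24780679e-04  7.73959610e-05 -9.99999989e-01]] 8.7
[255.84405837 151.26815915]
175 91
```

View pics/f.png

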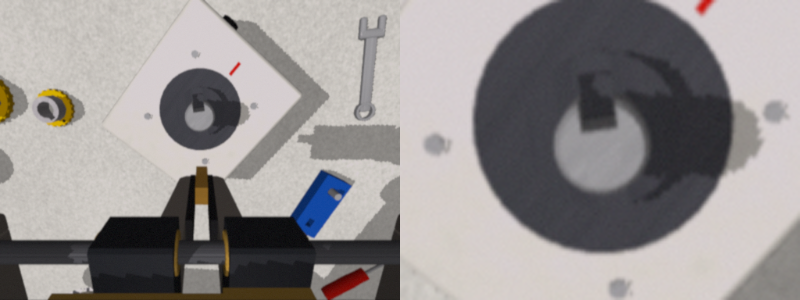

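The shaft's top is at crop (600,147), with the slot going up and slightly left from it. The key is held straight between the pads, with its end at (201,170) in the left half. Fitting the top face numerically.

```bash
python3 - <<'E'
from h import *
w=load('w3');x,y=175,91
c=w['img'][y:y+120,x:x+160];k=5
g=cv2.resize(cv2.cvtColor(c,cv2.COLOR_BGR2GRAY),None,fx=k,fy=k,interpolation=cv2.INTER_CUBIC)
m=((g>105)*255).astype(np.uint8); n,l,st,cc=cv2.connectedComponentsWithStats(m)
i=l[300,400]; i=l[290,400] if i==0 else i
mm=(l==i).astype(np.uint8);print(st[i],g[310,400],g[200,400],g[380,330])
cn=max(cv2.findContours(mm,0,1)[0],key=len)[:,0]
P=np.array([plane(w,x+(u+.5)/k-.5,y+(v+.5)/k-.5,.155)[:2] for u,v in cn])*1000
# circle robust
idx=cn[:,1]>st[i,1]+.35*st[i,3]
for _ in range(5):
    A=np.c_[2*P[idx],np.ones(idx.sum())];s=np.linalg.lstsq(A,(P[idx]**2).sum(1),rcond=None)[0];r=np.sqrt(s[2]+s[0]**2+s[1]**2)
    d=np.hypot(*(P-s[:2]).T);idx=abs(d-r)<.7
print('centre',s[:2],'r',r)
yaw=.3931;R=np.array([[np.cos(yaw),np.sin(yaw)],[-np.sin(yaw),np.cos(yaw)]])
Q=(P-s[:2])@R.T  # along tool x, left
ins=Q[d<r-1.5]
print('inside pts (radial,left)',np.round(ins[::6],1).tolist())
cv2.imwrite('pics/g.png',np.hstack([cv2.resize(g,(400,300)),cv2.resize(mm*255,(400,300))]))
print('key foot proj',proj(w,list(np.array([.5168,-.0391]))+[.195]),'top',proj(w,[.5168,-.0391,.241]))
hsv=cv2.cvtColor(w['img'],cv2.COLOR_BGR2HSV);km=cv2.inRange(hsv,(10,110,40),(28,255,255));km[:200]=0;km[270:]=0;km[:,:235]=0;km[:,285:]=0
ys,xs=np.nonzero(km)
for v in range(208,265,5): print(v,xs[ys==v].min() if (ys==v).any() else None,xs[ys==v].max() if (ys==v).any() else None,end='; ')
E
```

```text
[  309   210   182   174 22106] 151 43 65
centre [559.55196589 -18.75242967] r 14.975137709199288
inside pts (radial,left) [[12.4, -5.3], [11.4, -5.4], [10.5, -5.4], [9.5, -5.4], [8.5, -5.6], [7.6, -5.8], [6.6, -5.4], [6.1, -4.5], [5.9, -3.5], [5.8, -2.5], [5.8, -1.5], [5.6, -0.5], [5.3, 0.4], [5.3, 1.4], [5.1, 2.4], [5.0, 3.4], [5.0, 4.4], [5.0, 5.4], [5.8, 6.0], [6.8, 6.2], [7.7, 6.3], [8.7, 6.5], [9.7, 6.8], [10.6, 6.8]]
key foot proj [257.28120983 220.96965102] top [257.2111175  250.12872929]
208 None None; 213 None None; 218 252 263; 223 252 264; 228 250 265; 233 250 265; 238 249 266; 243 249 266; 248 249 266; 253 249 266; 258 249 266; 263 None None;
```

```bash
python3 - <<'E'
from h import *
w=load('w3');print(w['img'][206:222,258].tolist())
for dx in (-2,-1,0,1):
  u=np.array([.9237,.383]);p=np.array([.5168,-.0391])+u*(.007+dx/1e3);print(dx,proj(w,[*p,.1951]))
E
```

```text
[[180, 183, 187], [183, 184, 188], [188, 190, 196], [196, 198, 206], [201, 203, 212], [195, 199, 207], [162, 169, 179], [100, 116, 130], [46, 72, 93], [24, 60, 85], [25, 62, 85], [23, 63, 87], [26, 62, 87], [20, 60, 82], [25, 59, 83], [24, 59, 83]]
-2 [257.27935631 214.66170709]
-1 [257.2790072  213.38004006]
0 [257.27865718 212.09502071]
1 [257.27830624 210.80663587]
```

Slot direction is about 0.50 rad in world. Moving the key above the slot with its foot about 4 mm over the shaft.

```bash
python3 -m jog '[[[30,-2,0],-0.05],[[58,-3.7,0],-0.11],[[61.6,-3.7,10],-0.11],[[61.6,-3.7,25],-0.11],[[61.6,-3.7,36],-0.11],[[61.6,-3.7,36],-0.11],[[61.6,-3.7,36],-0.11]]' 0
python3 - <<'E'
from h import *
w=grab('wrist','w4');s=env.get_state();print(s['tool_pos'],s['tcp_rot'][0],s['ft_force'],s['time_s'])
cv2.imwrite('pics/g.png',cv2.resize(w['img'][130:290,150:363],(800,600),interpolation=cv2.INTER_CUBIC))
E
```

```text
time_s: 9.4
tool_pos: [0.5719, -0.0113, 0.3802]
tcp_rot: [[0.876, 0.483, -0.001], [0.483, -0.876, 0.0], [-0.001, -0.001, -1.0]]
ft_force: [-1.1, 0.8, -0.3]
opening: 0.105
[ 0.57214448 -0.0113001   0.38093563] [8.75606956e-01 4.83024251e-01 1.76540729e-04] [-0.45875705 -0.21787284  0.43683701] 9.45
```

View pics/g.png

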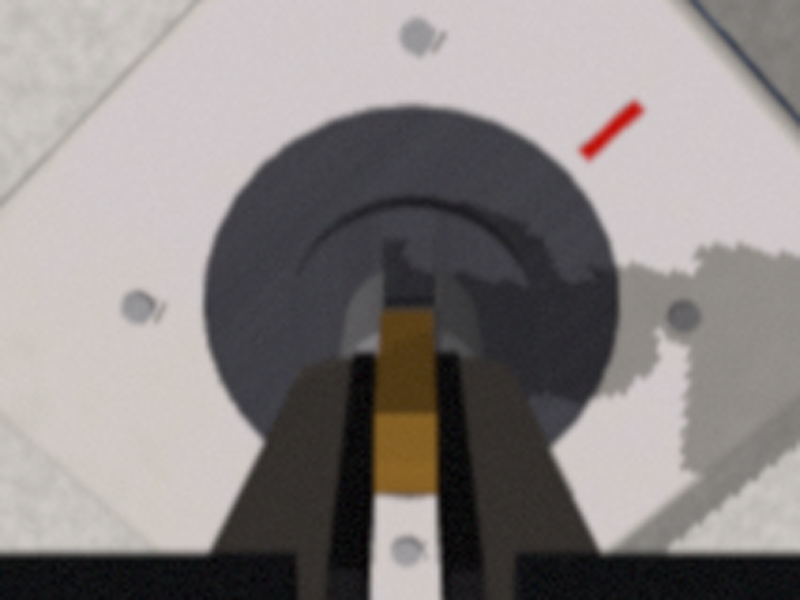

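The key (x 381–434) sits over the slot (x 384–436), about 0.7 mm too far left. I'm correcting that and lowering it gently.

```bash
python3 -m jog '[[[0,0.8,0],0],[[0,0.8,2],0],[[0,0.8,4],0],[[0,0.8,6],0],[[0,0.8,8],0],[[0,0.8,8],0]]' 0
```

```text
time_s: 10.05
tool_pos: [0.5727, -0.0116, 0.3722]
tcp_rot: [[0.875, 0.484, -0.001], [0.484, -0.875, 0.0], [-0.001, -0.001, -1.0]]
ft_force: [-0.3, 1.0, -0.6]
opening: 0.104
```

```bash
python3 -m jog '[[[0,0,3],0],[[0,0,6],0],[[0,0,9],0],[[0,0,12],0],[[0,0,12],0]]' 0; python3 -m jog '[[[0,0,3],0],[[0,0,6],0],[[0,0,9],0],[[0,0,11],0],[[0,0,11],0]]' 0
```

```text
time_s: 10.55
tool_pos: [0.5727, -0.0116, 0.36]
tcp_rot: [[0.875, 0.484, -0.001], [0.484, -0.875, 0.0], [-0.001, -0.001, -1.0]]
ft_force: [0.1, -0.0, -1.0]
opening: 0.105
time_s: 11.05
tool_pos: [0.5727, -0.0116, 0.3492]
tcp_rot: [[0.875, 0.484, -0.001], [0.484, -0.875, 0.0], [-0.001, -0.001, -1.0]]
ft_force: [0.2, -0.2, -0.4]
opening: 0.105
```

```bash
python3 -m jog '[[[0,0,2],0],[[0,0,3],0],[[0,0,3],0],[[0,0,3],0]]' 0; python3 -m jog '[[[0,0,0],0],[[0,0,0],0],[[0,0,0],0],[[0,0,0],0],[[0,0,0],0]]' 0.3
python3 -m jog '[[[0,0,-30],0],[[0,0,-60],0],[[-30,0,-60],0],[[-50,0,-60],0],[[-50,0,-60],0],[[-50,0,-60],0]]' 1
python3 - <<'E'
from h import *
w=grab('wrist','w5');s=env.get_state();print(s['tool_pos'],s['tcp_rot'][0],s['ft_force'],s['time_s'])
p=proj(w,[.5595,-.0187,.155]);x,y=int(p[0])-80,int(p[1])-70
print(x,y);cv2.imwrite('pics/i.png',cv2.resize(w['img'][y:y+120,x:x+160],(800,600),interpolation=cv2.INTER_CUBIC))
E
```

```text
time_s: 11.45
tool_pos: [0.5728, -0.0117, 0.3468]
tcp_rot: [[0.875, 0.484, 0.0], [0.484, -0.875, -0.0], [0.0, 0.0, -1.0]]
ft_force: [0.2, -0.5, -0.3]
opening: 0.108
time_s: 11.95
tool_pos: [0.5728, -0.0117, 0.3467]
tcp_rot: [[0.875, 0.484, 0.0], [0.484, -0.875, -0.0], [0.0, 0.0, -1.0]]
ft_force: [-0.9, 0.2, -0.1]
opening: 0.299
time_s: 12.55
tool_pos: [0.5292, -0.0358, 0.4068]
tcp_rot: [[0.876, 0.483, 0.001], [0.483, -0.876, 0.0], [0.001, 0.0, -1.0]]
ft_force: [-0.1, -0.0, 0.3]
opening: 0.803
[ 0.52946682 -0.03566583  0.40671146] [8.75333256e-01 4.83519872e-01 4.73324556e-04] [0.12510384 0.20667093 0.30437516] 12.6
176 96
```

View pics/i.png

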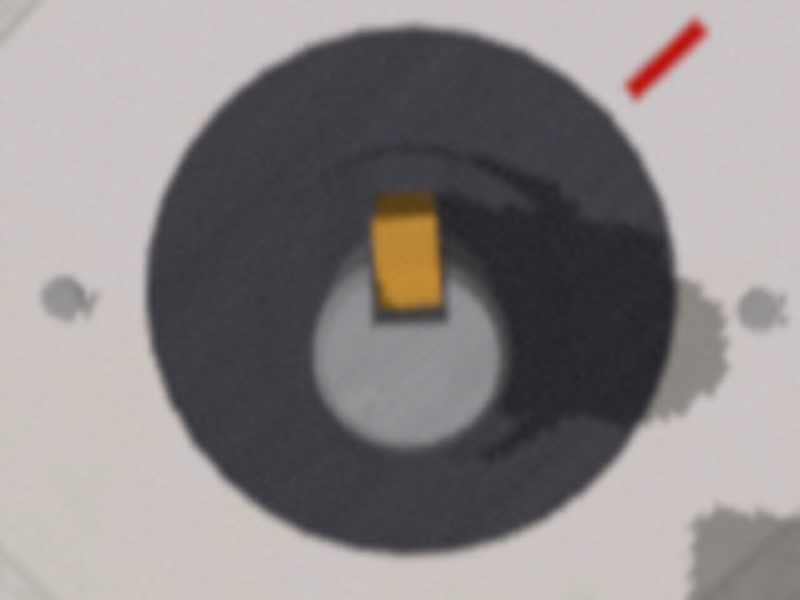

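The key stands in the slot: its top face at (408,262) is partly shaded by the shaft's rim, so it sits below the shaft's top. I'm going to the hub now, and checking the key height by triangulation.

```bash
python3 -m jog '[[[10,-43,0],0],[[20,-87,0],0],[[31,-131,0],0],[[41,-175,0],0],[[51,-218,0],0],[[61,-262,0],0],[[71,-306,20],0],[[81,-350,50],0],[[81,-350,75],0],[[81,-350,75],0],[[81,-350,75],0]]' 1
python3 - <<'E'
from h import *
b=grab('side','d1');s5=load('w5')
hsv=cv2.cvtColor(b['img'],cv2.COLOR_BGR2HSV);m=cv2.inRange(hsv,(10,110,60),(28,255,255))
p=proj(b,[.572,-.012,.15]);print('exp',p);x,y=map(int,p)
k=np.zeros_like(m);k[y-12:y+13,x-12:x+13]=m[y-12:y+13,x-12:x+13]
ys,xs=np.nonzero(k);print(len(xs),xs.mean() if len(xs) else 0,ys.mean() if len(xs) else 0)
A,a=ray(s5,257.6,148.4);B,c=ray(b,xs.mean(),ys.mean())
t=np.linalg.lstsq(np.c_[a,-c],B-A,rcond=None)[0];print('key top',A+a*t[0],B+c*t[1]); print('w at .152',plane(s5,257.6,148.4,.152),'side at .152',plane(b,xs.mean(),ys.mean(),.152))
w=grab('wrist','w6');s=env.get_state();print(s['tool_pos'],s['time_s'])
cv2.imwrite('pics/j.png',np.hstack([cv2.resize(w['img'],(400,300)),cv2.resize(b['img'][y-30:y+30,x-40:x+40],(400,300),interpolation=cv2.INTER_CUBIC)]))
E
```

```text
time_s: 13.7
tool_pos: [0.431, 0.3099, 0.3318]
tcp_rot: [[0.875, 0.484, -0.001], [0.484, -0.875, -0.0], [-0.001, 0.0, -1.0]]
ft_force: [0.6, -0.6, 0.6]
opening: 0.997
exp [278.80836459 182.1292886 ]
8 278.25 182.0
key top [ 0.57222671 -0.0124288   0.15038026] [ 0.57044479 -0.01168512  0.15054327]
w at .152 [ 0.57241939 -0.01232217  0.152     ] side at .152 [ 0.57002348 -0.0130139   0.152     ]
[0.43176089 0.30948092 0.33345538] 13.8
```

View pics/j.png

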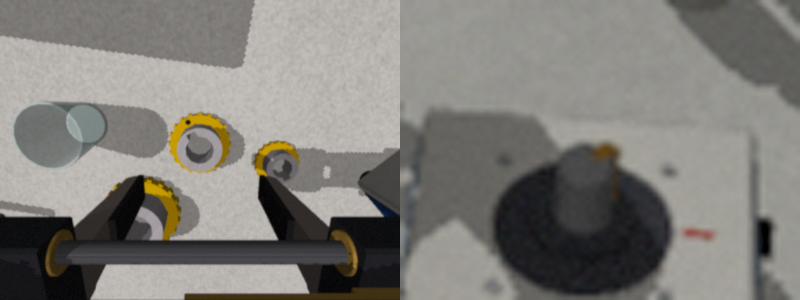

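The key's top triangulates to z≈0.150, so it is fully down. The wrist view shows the medium hub at (199,147) with its black dot at (188,122); beaker and small hub are clear of the fingers. Measuring the hub.

```bash
python3 - <<'E'
from h import *
w=load('w6');R=np.array(w['cam_to_world'])
k=5;x,y=205,130;c=w['img'][y:y+100,x:x+100];c5=cv2.resize(c,None,fx=k,fy=k,interpolation=cv2.INTER_CUBIC)
hsv=cv2.cvtColor(c5,cv2.COLOR_BGR2HSV)
P=lambda u,v,z:plane(w,x+(u+.5)/k-.5,y+(v+.5)/k-.5,z)[:2]*1000
ym=cv2.inRange(hsv,(18,110,60),(35,255,255));n,l,st,cc=cv2.connectedComponentsWithStats(ym);i=1+st[1:,4].argmax()
cn=cv2.convexHull(np.argwhere(l==i)[:,::-1].astype(np.int32))[:,0]
q=np.array([P(u,v,.012) for u,v in cn],np.float32);(fx,fy),r=cv2.minEnclosingCircle(q);print('flange',fx,fy,r)
g=cv2.cvtColor(c5,cv2.COLOR_BGR2GRAY)
# neck top ring: bright low sat
nm=((hsv[...,1]<50)&(g>135)).astype(np.uint8)
cent=np.array(proj(w,[fx/1e3,fy/1e3,.04]));u0,v0=(cent-[x,y])*k
print(u0,v0,g[int(v0),int(u0)-100:int(u0)+101:10])
dm=((g<60)&(l!=i)).astype(np.uint8);n,l2,st2,c2=cv2.connectedComponentsWithStats(dm)
for j in range(1,n):
    if st2[j,4]>40: p=P(*c2[j],.012);print('dark',c2[j],st2[j,4],p,np.hypot(*(p-[fx,fy])),np.arctan2(p[1]-fy,p[0]-fx))
cv2.circle(c5,(int(u0),int(v0)),3,(0,0,255),-1)
cv2.imwrite('pics/k.png',np.hstack([c5]))
E
```

```text
flange 433.0741271972656 312.83685302734375 42.77898406982422
250.61848693425887 306.36078241182145 [159 147  62  61  87 118 117 121 121 119 120 119 120 119 119 121 117  88
  94 117 157]
dark [178.08707124 132.2823219 ] 379 [451.61239616 340.78111567] 33.53429932123328 0.9850575513801917
dark [173.6626506  308.75903614] 166 [417.73849256 323.8743357 ] 18.89464775069748 2.517748887509137
dark [189.89855072 332.33333333] 69 [414.7756978  318.36948557] 19.116551495985547 2.847976164798068
```

View pics/k.png

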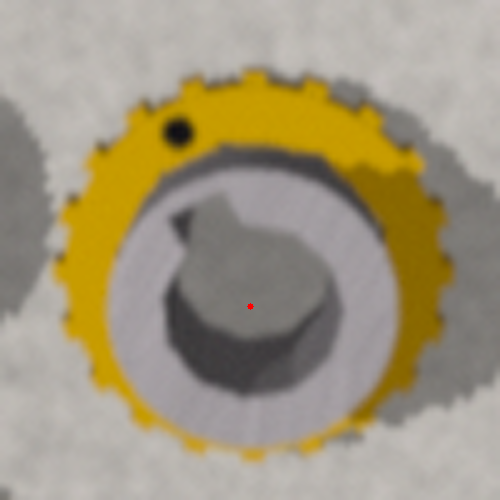

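The dot gives a keyway direction of about 1.0 rad, and the neck notch at (198,207) about the neck centre (254,306) agrees. Hub centre is at about (433.4, 312.3) mm. Descending onto the neck.

```bash
python3 -m jog '[[[2.7,-1.7,45],0],[[2.7,-1.7,85],0],[[2.7,-1.7,110],0],[[2.7,-1.7,122],0],[[2.7,-1.7,126],0],[[2.7,-1.7,126],0],[[2.7,-1.7,126],0]]' 0.85
python3 -m jog '[[[0,0,0],0],[[0,0,0],0],[[0,0,0],0],[[0,0,0],0],[[0,0,0],0],[[0,0,0],0],[[0,0,0],0],[[0,0,0],0],[[0,0,0],0],[[0,0,0],0]]' 0
```

```text
time_s: 14.5
tool_pos: [0.4333, 0.3128, 0.2076]
tcp_rot: [[0.875, 0.483, 0.003], [0.483, -0.875, 0.001], [0.004, 0.0, -1.0]]
ft_force: [-0.6, 0.5, 0.7]
opening: 0.85
time_s: 15.5
tool_pos: [0.4324, 0.3126, 0.2062]
tcp_rot: [[0.875, 0.484, 0.001], [0.484, -0.875, 0.0], [0.001, -0.0, -1.0]]
ft_force: [-1.5, -0.2, 5.2]
opening: 0.6
```

```bash
python3 -m jog '[[[0,0,-10],0],[[0,0,-30],0],[[0,0,-65],0],[[0,0,-100],0],[[0,0,-135],0],[[-2,15,-165],0],[[-6,45,-182],0.05],[[-11,80,-182],0.1],[[-17,120,-182],0.15],[[-23,160,-182],0.2],[[-28,200,-182],0.25],[[-34,240,-182],0.3],[[-39,280,-182],0.35],[[-44,315,-182],0.4],[[-48,340,-182],0.45],[[-49.3,351,-182],0.5],[[-49.3,351,-182],0.5],[[-49.3,351,-182],0.5],[[-49.3,351,-182],0.5]]' 0
python3 - <<'E'
from h import *
w=grab('wrist','w7');s=env.get_state();print(s['tool_pos'],s['tcp_rot'],s['ft_force'],s['opening'],s['time_s'])
T=np.array(w['cam_to_world']);tp=s['tool_pos'];print(proj(w,[tp[0],tp[1],tp[2]-.1662]))
cv2.imwrite('pics/l.png',cv2.resize(w['img'][130:322,130:386],(800,600),interpolation=cv2.INTER_CUBIC))
E
```

```text
time_s: 17.4
tool_pos: [0.5584, -0.0177, 0.3874]
tcp_rot: [[1.0, 0.007, -0.001], [0.007, -1.0, 0.0], [-0.001, -0.0, -1.0]]
ft_force: [-0.8, 1.0, -2.9]
opening: 0.602
[ 0.55848349 -0.01764873  0.38754232] [[ 9.99977940e-01  6.62052021e-03 -5.36345531e-04]
 [ 6.62069252e-03 -9.99978032e-01  3.20132651e-04]
 [-5.34214304e-04 -3.23676568e-04 -9.99999805e-01]] [-0.10216166  0.25908324 -2.11419506] 0.6034516900623087 17.45
[258.39379069 257.97965873]
```

View pics/l.png

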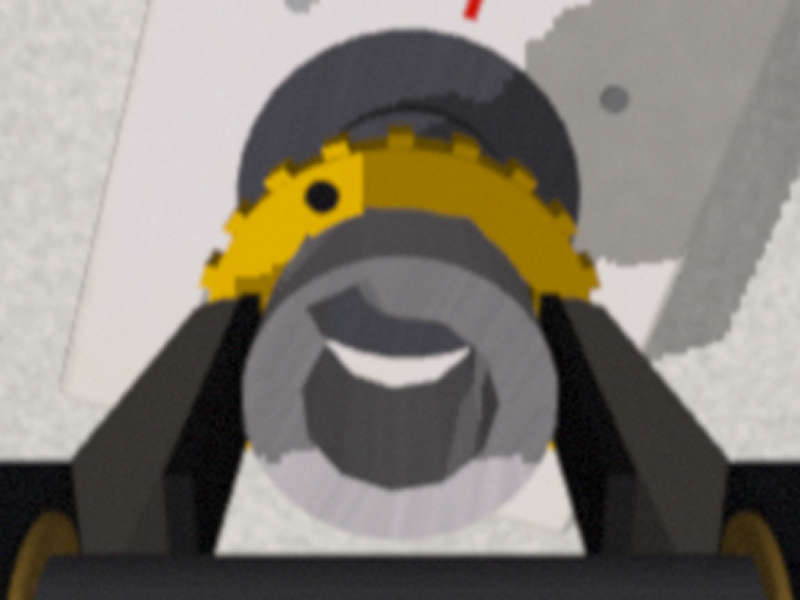

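The neck's top is centred at crop (400,397), so the hub sits about 0.6 mm to tool +x of the axis. The dot at (321,196) gives the keyway direction.

```bash
python3 - <<'E'
from h import *
w=load('w7');tp=np.array([.55848,-.01765,.3875])
d=plane(w,130+321/3.125,130+196/3.125,tp[2]-.2062+.012);hc=tp+[.0007,0,0]
print('dot r,ang',np.hypot(*(d-hc)[:2]),np.arctan2(*(d-hc)[1::-1]))
w=load('w5');x,y,k=176,96,5
u=lambda a,b:plane(w,x+a/k,y+b/k,.155)[:2]*1000
c=cv2.resize(w['img'][y:y+120,x:x+160],None,fx=k,fy=k,interpolation=cv2.INTER_CUBIC)
g=cv2.cvtColor(c,cv2.COLOR_BGR2GRAY);m=((g>105)&(cv2.cvtColor(c,cv2.COLOR_BGR2HSV)[...,1]<60)).astype(np.uint8)
n,l,st,cc=cv2.connectedComponentsWithStats(m);i=l[380,405];print(st[i])
cn=np.argwhere(l==i);cn=max(cv2.findContours((l==i).astype(np.uint8),0,1)[0],key=len)[:,0]
P=np.array([u(*q) for q in cn]);idx=cn[:,1]>360
for _ in range(6):
    s=np.linalg.lstsq(np.c_[2*P[idx],np.ones(idx.sum())],(P[idx]**2).sum(1),rcond=None)[0];r=np.sqrt(s[2]+s[0]**2+s[1]**2);idx=abs(np.hypot(*(P-s[:2]).T)-r)<.6
print('S',s[:2],r)
hsv=cv2.cvtColor(c,cv2.COLOR_BGR2HSV);bm=cv2.inRange(hsv,(10,110,150),(28,255,255))
rr=cv2.minAreaRect(np.argwhere(bm)[:,::-1].astype(np.float32));box=[plane(w,x+a/k,y+b/k,.152)[:2]*1000 for a,b in cv2.boxPoints(rr)]
print('key',np.mean(box,0),np.arctan2(*(np.mean(box,0)-s[:2])[::-1]),[np.arctan2(*(box[j]-box[j-1])[::-1]) for j in range(4)],[np.hypot(*(box[j]-box[j-1])) for j in range(4)])
E
```

```text
dot r,ang 0.03301207731027179 0.5088529488042998
[  315   269   185   177 22442]
S [559.40516568 -19.2027758 ] 14.826523423157614
key [572.35984644 -12.06495951] 0.503598039365703 [np.float64(0.5870201608841064), np.float64(-0.978874821900827), np.float64(-2.542972119978478), np.float64(2.1641935794080958)] [np.float64(13.910688864296967), np.float64(9.673984379401626), np.float64(13.896319218859276), np.float64(9.835267032960727)]
```

The dot direction is 0.509 and the key direction 0.504 rad, so they're aligned. I'm correcting the position by about 1 mm and lowering to just above the shaft.

```bash
python3 -m jog '[[[0.5,1.2,6],0],[[0.5,1.2,12],0],[[0.5,1.2,18],0],[[0.5,1.2,22],0],[[0.5,1.2,24],0],[[0.5,1.2,24],0],[[0.5,1.2,24],0],[[0.5,1.2,24],0]]' 0; python3 -m jog '[[[0,0,1],0],[[0,0,2],0],[[0,0,3],0],[[0,0,3],0]]' 0
```

```text
time_s: 18.25
tool_pos: [0.5594, -0.0198, 0.364]
tcp_rot: [[1.0, 0.005, 0.001], [0.005, -1.0, -0.0], [0.001, 0.0, -1.0]]
ft_force: [-0.8, -0.2, -2.4]
opening: 0.602
time_s: 18.65
tool_pos: [0.5593, -0.0198, 0.3605]
tcp_rot: [[1.0, 0.005, -0.0], [0.005, -1.0, 0.0], [-0.0, -0.0, -1.0]]
ft_force: [-0.7, -0.3, -3.1]
opening: 0.6
```

```bash
python3 -m jog '[[[0,-0.9,0],0],[[0,-0.9,0],0],[[0,-0.9,1],0],[[0,-0.9,2],0],[[0,-0.9,3],0],[[0,-0.9,3],0]]' 0
```

```text
time_s: 19.25
tool_pos: [0.5593, -0.019, 0.3575]
tcp_rot: [[1.0, 0.005, -0.0], [0.005, -1.0, -0.0], [-0.0, 0.0, -1.0]]
ft_force: [0.2, -0.8, -2.7]
opening: 0.603
```

```bash
python3 -m jog '[[[0,0,1],0],[[0,0,2],0],[[0,0,3],0],[[0,0,4],0],[[0,0,4],0]]' 0
```

```text
time_s: 19.75
tool_pos: [0.5594, -0.019, 0.3536]
tcp_rot: [[1.0, 0.005, 0.0], [0.005, -1.0, -0.0], [0.0, 0.0, -1.0]]
ft_force: [1.3, -0.9, -3.0]
opening: 0.602
```

Underside is at 0.147, below the key's top, with no resistance. Continuing down.

```bash
for i in 1 2; do python3 -m jog '[[[0,0,2],0],[[0,0,4],0],[[0,0,6],0],[[0,0,8],0],[[0,0,10],0],[[0,0,10],0]]' 0 | grep -E 'pos|force'; done; python3 -m jog '[[[0,0,2],0],[[0,0,4],0],[[0,0,6],0],[[0,0,8],0],[[0,0,8],0],[[0,0,8],0]]' 0
```

```text
tool_pos: [0.5593, -0.019, 0.3434]
ft_force: [0.7, -2.9, -3.7]
tool_pos: [0.5593, -0.019, 0.3334]
ft_force: [1.7, -3.8, -4.2]
time_s: 21.55
tool_pos: [0.5593, -0.019, 0.3254]
tcp_rot: [[1.0, 0.005, 0.0], [0.005, -1.0, -0.0], [0.0, 0.0, -1.0]]
ft_force: [2.1, -3.8, -3.8]
opening: 0.597
```

```bash
python3 -m jog '[[[0,0,2],0],[[0,0,4],0],[[0,0,5.5],0],[[0,0,5.5],0]]' 0; python3 -m jog '[[[0,0,0.5],0],[[0,0,1],0],[[0,0,1],0]]' 0 | grep -E 'pos|force'; 
```

```text
time_s: 21.95
tool_pos: [0.5594, -0.019, 0.32]
tcp_rot: [[1.0, 0.005, 0.0], [0.005, -1.0, -0.0], [0.0, 0.0, -1.0]]
ft_force: [1.4, -4.1, -1.3]
opening: 0.6
tool_pos: [0.5594, -0.0189, 0.3193]
ft_force: [1.6, -3.4, -0.9]
```

```bash
python3 -m jog '[[[0,0,0.5],0],[[0,0,0.8],0],[[0,0,0.8],0]]' 0 | grep -E 'pos|force'; python3 -m jog '[[[0,0,0.3],0],[[0,0,0.6],0],[[0,0,0.6],0]]' 0 | grep -E 'pos|force'
```

```text
tool_pos: [0.5594, -0.0189, 0.3185]
ft_force: [1.4, -3.9, 0.1]
tool_pos: [0.5594, -0.0189, 0.3182]
ft_force: [-0.1, -5.3, 3.3]
```

Seated: the force turned from hanging to supporting at the expected height. Releasing and checking.

```bash
python3 -m jog '[[[0,0,0],0],[[0,0,0],0],[[0,0,0],0],[[0,0,0],0],[[0,0,0],0],[[0,0,0],0]]' 0.9 | grep -E 'force|open'
python3 -m jog '[[[0,0,-10],0],[[0,0,-40],0],[[0,0,-80],0],[[-40,0,-90],0],[[-60,0,-90],0],[[-60,0,-90],0],[[-60,0,-90],0]]' 0.9
python3 - <<'E'
from h import *
w=grab('wrist','w8');b=grab('side','d2')
p=proj(w,[.5597,-.0188,.15]);q=proj(b,[.5597,-.0188,.14]);x,y=int(p[0])-80,int(p[1])-60;X,Y=int(q[0])-40,int(q[1])-30
print(x,y,X,Y)
for f,o,k in((w,(x,y),2.5),(b,(X,Y),5)):
  print([((proj(f,[.5597,-.0188,z])-o)*k).round(1).tolist() for z in(.152,.155,.158)])
cv2.imwrite('pics/m.png',np.hstack([cv2.resize(w['img'][y:y+120,x:x+160],(400,300),interpolation=cv2.INTER_CUBIC),cv2.resize(b['img'][Y:Y+60,X:X+80],(400,300),interpolation=cv2.INTER_CUBIC)]))
E
```

```text
ft_force: [-0.1, 0.0, 0.3]
opening: 0.898
time_s: 24.15
tool_pos: [0.4995, -0.0192, 0.4084]
tcp_rot: [[1.0, 0.005, 0.001], [0.005, -1.0, -0.0], [0.001, 0.0, -1.0]]
ft_force: [-1.0, 0.2, -0.6]
opening: 0.896
177 74 234 156
[[202.4, 151.0], [202.4, 151.8], [202.4, 152.7]]
[[205.9, 140.2], [206.1, 136.5], [206.3, 132.8]]
```

View pics/m.png

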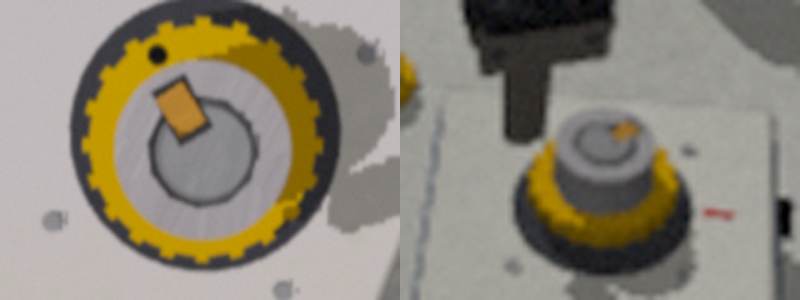

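The hub is seated concentric with the shaft at (202,151), with the key at (182,110) inside its keyway, level with the neck's top and in line with the dot. Handing in.

```bash
python3 -c "
from rig import env
print(env.get_state()['time_s'],env.finish_job())"
```

```text
the job is handed in; nothing more can be done
24.25 None
```

The mill is back together, and I handed the job in at 24.3 s. No verdict was reported.

- **Key:** I lowered it into the slot, which pointed about 0.50 rad from world x (about 0.78 rad from the drive's red line), with no force felt. It dropped the last 18 mm or so on its own. Two camera views put its top at z ≈ 0.150 m, against 0.152 m when fully down, so it is in the pocket. The side and wrist views disagreed by about 2 mm in x, which is within their calibration.
- **Hub:** I picked the middle of the three sizes, measured at about 86–89 mm across for a nominal 84 mm. I lowered it with its keyway about 0.005 rad off the key's direction. Forces stayed at 6 N or less, and it came to rest at the expected height with about 3 N of support.
- **Final pictures:** The hub sits level and concentric on the shoulder, the key is in its keyway, and the gripper is clear.
- **What went wrong:** My first key grasp came up empty because I lifted before the fingers had closed. The key had not moved, and the second grasp held.
- **Not checked:** I didn't measure the bystanders at the end. No contact with them was felt.

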